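# Seat the rocking cover of the vial carrier

### The arm

A 6-joint arm with a two-finger parallel gripper is mounted at the origin on the work surface. World frame = base frame: x ahead of the robot, y to its left, z up, the work surface at z = 0. Lengths are in mm, angles in rad, forces in N, time in s.
With the tool pointing down it reaches from about 300 to 825 mm from the base axis. Payload 5.4 kg.
Tool frame: the origin (TCP) lies where the fingers leave the gripper's body, on its centre line; the fingertips stand 88 mm ahead of it and the grasp point (between the pads) lies 69 mm ahead of it; z points along the fingers, y is the direction in which the jaws open and shut (so a half turn about z gives the same grasp; the last joint's range is limited). The gripper opens to 92 mm and grips with 3 to 60 N. Pads are 20 mm wide; open, the fingers measure 128 mm over their backs; the gripper's body (75 mm by 189 mm) begins 69 mm behind the grasp point.
Start: joints at [0.976, 0.158, 1.597, -0, 1.386, -0.21], TCP at [215.848, 532.932, 302.701] pointing down, gripper open.
Joint ranges: [-2.91, 2.91], [-0.94, 2.29], [0.18, 2.7], [-1.29, 4.43], [0.17, 2.64], [-3, 3]. Speed limits (rad/s): [2.57, 2.57, 3.14, 3.14, 3.14, 3.14].

### API

Orientations are given as a 3x3 rotation matrix whose columns are the frame's x, y, z axes.
In Python, from bench import arm gives the robot as it stands. Calls block until the motion is done:
- arm.move_ptp(position, orientation): joint-space move of the TCP to a pose.
- arm.servo_line(position, v=150, orientation=None): straight line of the TCP; orientation=None keeps the orientation; v is the mean speed in mm/s.
- arm.move_j(angles): joint-space move.
- arm.ungrasp() and arm.grab(strength=None): open the fingers fully, or close them until they stop; strength is the grip in N (None keeps the last).
- arm.hold(seconds).
- arm.solve_ik(position, orientation): joint angles nearest the present ones, or None.
- arm.sense(): the state.
- arm.camera(name): name is "side" or "top"; returns the picture (384x512x3 uint8, red, green, blue); there is no depth.
- arm.camera_info(name): a dict with "mtx" (3x3 intrinsics, pixels), "dist_coeffs" ([k1, k2, p1, p2, k3] as OpenCV has them; the pictures are not rectified), "R" (3x3) and "t" (3): a world point X has camera coordinates R X + t. Camera axes: x right, y down, z forward; pixel columns grow to the right and rows downward; lengths in mm; the calibration is good to about 2 mm. A picture is of the moment at which its call begins. camera_info takes no time and is no camera call.
A pose or a line that the arm cannot do raises arm.PlanningError and nothing moves.
- arm.hand_in(): hands the job in, once; it reports no verdict.
The state is a dict: "t": time; "joints": joint angles; "joint_velocities": joint speeds; "effort": joint torques, N m; "ee_pos": TCP position; "orientation": TCP orientation; "contact_force": force on the tool from outside, world axes, zero at the start; "torque": the same for the moment, N m; "finger_gap": opening from 0.0 (shut) to 1.0 (fully open).
Only numpy, scipy, OpenCV 4.12 (cv2) and the standard library are available. Lean on these libraries where they do the work, as an engineer would, in place of code of your own. Each camera call takes 0.05 s, during which the arm holds its last target. There are 200 camera calls.

### The job

One of the four identical purple covers of the vial carrier is not seated: it rocks when its edge is pressed. Press the covers to find it, push it down until it is fully seated, and finish while still holding it pressed down with the fingertips, ready for the strap. Only touch: do not lift any cover out of its well, and leave the vials, tape and carton beside the carrier where they are.

Things in the scene. Friction and masses are not known exactly. Their poses are not given: they have to be found in the camera images.
- carrier: Fixed light-grey vial carrier, 196 x 196 mm, origin at the centre of its underside on the table, walls 12 mm thick with tops 70 mm above the table. Its four square wells (80 mm) have their centres at (+-46, +-46) mm in its own x and y. Each well is closed by one cover.
- cover_1: Loose flat purple cover, 76 x 76 x 14 mm, 80 g, 2 mm of play, in the far left well (carrier frame x +46, y +46 mm). Origin: centre of its underside; z up; top 14 mm above. Three of the four lie on the seal round their well's rim, at chance heights (underside 62.5 to 65.2 mm above the table), and do not move when pressed.
- cover_2: Loose flat purple cover, 76 x 76 x 14 mm, 80 g, 2 mm of play, in the far right well (carrier frame x +46, y -46 mm). Origin: centre of its underside; z up; top 14 mm above. The unseated one, any of the four, is level and 64 to 65.2 mm high, but stands only on one vial (radius 8 mm) under its middle.
- cover_3: Loose flat purple cover, 76 x 76 x 14 mm, 80 g, 2 mm of play, in the near left well (carrier frame x -46, y +46 mm). Origin: centre of its underside; z up; top 14 mm above. The unseated one: pressed near an edge with 1 N or so, that edge sinks 4 to 5 mm and it tilts 0.13 to 0.17 rad; let go, it levels again.
- cover_4: Loose flat purple cover, 76 x 76 x 14 mm, 80 g, 2 mm of play, in the near right well (carrier frame x -46, y -46 mm). Origin: centre of its underside; z up; top 14 mm above. The unseated one: pressed in the middle, its vial slides down in a tight socket at 12 to 15 N (20 N is plenty) until the cover rests on its seal, underside 60 mm above the table, and stays.
- vial_a: Small capped glass vial standing on the table beside the carrier, 24 mm across, 48 mm tall, purple cap; origin at the centre of its foot. To be left alone.
- vial_b: Small capped glass vial standing on the table beside the carrier, 24 mm across, 48 mm tall, purple cap; origin at the centre of its foot. To be left alone.
- tape_roll: Roll of brown tape lying flat beside the carrier, 84 mm across, 24 mm high; origin at the centre of its underside. To be left alone.
- carton: Small white carton beside the carrier, 60 x 45 x 50 mm; origin at the centre of its underside. To be left alone.
Not all that is in view belongs to the job. Leave any white look-alike of the cover_4 alone. Leave any grey look-alike of the cover_2 alone.

How it is judged (in metres and radians):
On the way:
1. the rocking cover is pushed down onto its seal (((z of cover_1 in the frame of carrier below 0.0608 m and angle between cover_1's own z axis and vertical below 0.03 rad) or (z of cover_2 in the frame of carrier below 0.0608 m and angle between cover_2's own z axis and vertical below 0.03 rad) or (z of cover_3 in the frame of carrier below 0.0608 m and angle between cover_3's own z axis and vertical below 0.03 rad) or (z of cover_4 in the frame of carrier below 0.0608 m and angle between cover_4's own z axis and vertical below 0.03 rad))), for 0.2 s.
At the end, for the whole second after the job is handed in: The cover that rocked is down on its seal (underside within 0.8 mm of 60 mm, tilt under 0.03 rad) with the fingers pressing it by over 2 N; the other covers lie level (0.05 rad) in their wells; vials, tape and carton are within 20 mm of their start (((z of cover_1 in the frame of carrier below 0.0608 m and angle between cover_1's own z axis and vertical below 0.03 rad and contact force between the fingers and cover_1 above 2 N) or (z of cover_2 in the frame of carrier below 0.0608 m and angle between cover_2's own z axis and vertical below 0.03 rad and contact force between the fingers and cover_2 above 2 N) or (z of cover_3 in the frame of carrier below 0.0608 m and angle between cover_3's own z axis and vertical below 0.03 rad and contact force between the fingers and cover_3 above 2 N) or (z of cover_4 in the frame of carrier below 0.0608 m and angle between cover_4's own z axis and vertical below 0.03 rad and contact force between the fingers and cover_4 above 2 N)) and angle between each of cover_1, cover_2, cover_3, cover_4's own z axis and vertical below 0.05 rad and z of each of cover_1, cover_2, cover_3, cover_4 in the frame of carrier below 0.069 m and distance of each of vial_a, vial_b, tape_roll, carton from where it was at the start of the episode below 0.02 m); the arm keeps its last pose, push and grip.
It fails at once if a cover is lifted (its underside more than 74 mm above the carrier's foot) (z of any of cover_1, cover_2, cover_3, cover_4 in the frame of carrier above 0.074 m).
It fails at once if a vial, the tape roll or the carton is moved more than 20 mm (distance of any of vial_a, vial_b, tape_roll, carton from where it was at the start of the episode above 0.02 m).
It also fails if it takes over 53 s, if anything falls off the work surface, if the arm or the gripper's body presses on something with over 40 N, if the wrist force passes 120 N, or if a joint passes its speed limit or range.

## Working session

There is one attempt and no reset: what is moved stays moved. The work goes in short steps, each a Python script; the robot and the scene stay as the last script left them, time stands still between calls to the robot, and variables do not carry over. Pictures are saved under pics/ and viewed, about 8 in all and at most 12, crops included, and the job is handed in when it is done.

```bash
mkdir -p pics; ls
python3 - <<'E'
from bench import arm
import cv2
s=arm.sense();print(s['t'],s['ee_pos'],s['orientation'],s['contact_force'],s['finger_gap'])
for n in("top","side"):
    cv2.imwrite(f"pics/{n}0.png",arm.camera(n)[:,:,::-1]);i=arm.camera_info(n);print(n,i)
E
```

```text
pics
0.0 [215.59005761 532.55104935 301.72583724] [[-9.26881564e-01  3.75352435e-01 -1.05633383e-03]
 [ 3.75353716e-01  9.26880331e-01 -1.56207802e-03]
 [ 3.92765263e-04 -1.84436015e-03 -9.99998222e-01]] [-0.48085667  0.92650712 -0.63649099] 1.0028349421589446
top {'mtx': array([[450.63329728,   0.        , 255.87109533],
       [  0.        , 450.63329728, 188.06015853],
       [  0.        ,   0.        ,   1.        ]]), 'dist_coeffs': array([-0.09812947,  0.        ,  0.        ,  0.        ,  0.        ]), 'R': array([[ 0.01171272, -0.99978582,  0.01706251],
       [-0.98749079, -0.01424861, -0.15703158],
       [ 0.15724106, -0.0150098 , -0.98744618]]), 't': array([  38.3834952 ,  527.19820611, 1020.38452712])}
side {'mtx': array([[425.642315  ,   0.        , 258.41324956],
       [  0.        , 425.642315  , 193.43950284],
       [  0.        ,   0.        ,   1.        ]]), 'dist_coeffs': array([-0.13728891,  0.        ,  0.        ,  0.        ,  0.        ]), 'R': array([[-0.9921633 , -0.12382659,  0.01670196],
       [-0.09194358,  0.63302246, -0.76865398],
       [ 0.08460709, -0.76416591, -0.63944671]]), 't': array([537.33031857,  95.92970427, 852.84833053])}
```

View pics/top0.png

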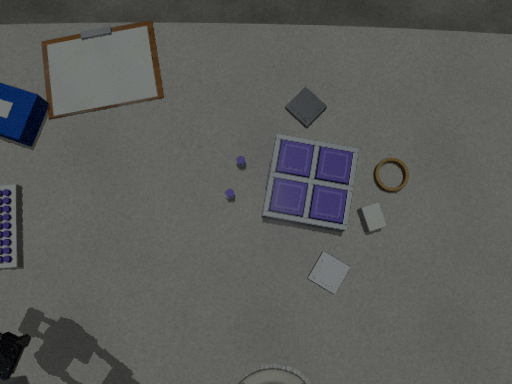

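View pics/side0.png

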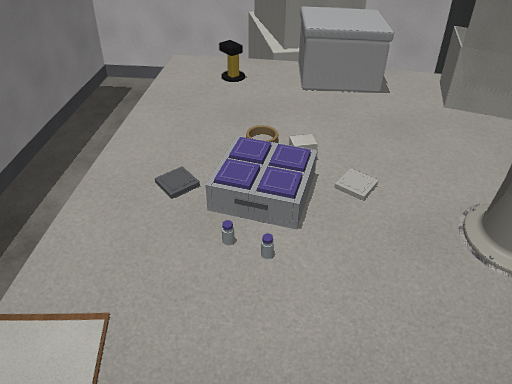

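The top view shows the four purple covers around pixel (313,182), with the vials at (240,161) and (230,194), the tape at (391,175) and the carton at (373,218). Look-alikes are grey (306,106) and white (329,272). The side view agrees. Next I'll locate the covers.

```bash
cat > h.py <<'E'
from bench import arm
import cv2, numpy as np
def back(name,px,z):
    i=arm.camera_info(name); R,t=i['R'],i['t']
    n=cv2.undistortPoints(np.array(px,float).reshape(-1,1,2),i['mtx'],i['dist_coeffs'])[:,0]
    d=np.c_[n,np.ones(len(n))]@R; c=-R.T@t
    return c+d*((z-c[2])/d[:,2])[:,None]
def covers(name,img,z=78):
    hsv=cv2.cvtColor(img,cv2.COLOR_BGR2HSV)
    m=cv2.inRange(hsv,(115,80,60),(140,255,255))
    n,l,st,ce=cv2.connectedComponentsWithStats(m)
    out=[]
    for k in range(1,n):
        if st[k,4]>400 and st[k,0]>60:
            c=max(cv2.findContours((l==k).astype('uint8'),0,1)[0],key=len)
            w=back(name,c[:,0],z)[:,:2].astype('float32')
            r=cv2.minAreaRect(w); out.append(([round(float(v),1) for v in r[0]],[round(float(v),1) for v in r[1]],round(r[2],1),int(st[k,4])))
    return out
E
python3 - <<'E'
from h import *
for n in("top","side"):
    print(n,*covers(n,cv2.imread(f"pics/{n}0.png")),sep="\n")
E
```

```text
top
([593.4, -43.5], [76.1, 75.4], 80.9, 1050)
([578.5, -134.0], [75.5, 75.3], 80.5, 1032)
([502.8, -28.4], [76.1, 75.7], 80.5, 1086)
([488.0, -118.6], [75.3, 75.8], 80.5, 1089)
side
([577.7, -129.1], [87.8, 77.8], 80.7, 747)
([487.5, -113.1], [86.5, 76.4], 80.7, 776)
([592.5, -38.4], [85.2, 77.5], 80.7, 910)
([502.8, -23.1], [85.3, 75.9], 80.7, 966)
```

```bash
cat >> h.py <<'E'
C={1:(593.4,-43.5),2:(578.5,-134.0),3:(502.8,-28.4),4:(488.0,-118.6)}
a=np.radians(-9.45); ex=np.array([np.cos(a),np.sin(a),0]); ey=np.array([-ex[1],ex[0],0]); z=np.array([0,0,-1.])
O=np.c_[np.cross(ey,z),ey,z]
def at(k,dx,h): return list(np.r_[C[k],0]+dx*ex+[0,0,h+88])
def tare(n=5):
    f=[]
    for _ in range(n): arm.hold(.03); f.append(arm.sense()['contact_force'])
    return np.mean(f,0)
def press(k,dx,h0,lim,hmin,step=.5):
    f0=tare(); log=[]; h=h0
    while h>hmin:
        h-=step; arm.servo_line(at(k,dx,h),v=20); s=arm.sense()
        F=(s['contact_force']-f0)[2]; log.append((round(h,1),round(s['ee_pos'][2]-88,2),round(F,1)))
        if F>lim: break
    return log
E
python3 - <<'E'
from h import *
arm.grab(10)
k,dx=1,-37
arm.move_ptp(at(k,dx,105),O); arm.servo_line(at(k,dx,82),v=80); print(arm.sense()['t'],arm.sense()['ee_pos'],at(k,dx,82))
print(press(k,dx,82,5,72)); print(arm.sense()['t'])
arm.servo_line(at(k,dx,84),v=80)
E
```

```text
4.275 [556.46754489 -37.17773558 169.17255443] [np.float64(556.9021174844696), np.float64(-37.42508667695207), np.float64(170.0)]
[(81.5, np.float64(81.59), np.float64(-0.4)), (81.0, np.float64(80.99), np.float64(0.7)), (80.5, np.float64(80.43), np.float64(-0.0)), (80.0, np.float64(79.94), np.float64(-0.2)), (79.5, np.float64(79.48), np.float64(-0.2)), (79.0, np.float64(78.99), np.float64(0.6)), (78.5, np.float64(78.96), np.float64(4.7)), (78.0, np.float64(78.9), np.float64(8.8))]
6.4417
```

Cover 1 is firm at about 79 mm, so it is seated. Next I'll probe 3, 4 and 2, stopping at the one that sinks.

Run:
```python
from h import *
for k,dx in((3,37),(4,37),(2,-37)):
    arm.servo_line(at(k,dx,90),v=150); arm.servo_line(at(k,dx,81),v=80)
    L=press(k,dx,81,5,73); print(k,round(arm.sense()['t'],2),[tuple(map(float,x)) for x in L])
    arm.servo_line(at(k,dx,86),v=80)
    if L[-1][1]<75.8: break
```

```text
3 9.15 [(80.5, 80.55, 0.3), (80.0, 79.97, -0.4), (79.5, 79.47, -0.1), (79.0, 78.95, -0.4), (78.5, 78.48, 0.1), (78.0, 78.48, 4.1), (77.5, 78.43, 7.8)]
4 12.34 [(80.5, 80.58, -0.5), (80.0, 79.97, 0.3), (79.5, 79.45, -0.3), (79.0, 78.95, 0.3), (78.5, 78.45, 0.1), (78.0, 78.33, 4.1), (77.5, 78.31, 8.1)]
2 16.06 [(80.5, 80.57, -0.8), (80.0, 79.98, 0.3), (79.5, 79.46, 0.5), (79.0, 79.0, 1.2), (78.5, 78.47, 0.5), (78.0, 77.96, 1.6), (77.5, 77.45, 0.4), (77.0, 76.99, 0.5), (76.5, 76.44, 0.7), (76.0, 76.13, 1.8), (75.5, 75.96, 5.2)]
```

Cover 2 rocks: contact at 79 mm, then it sinks to 76 mm at about 1 N. I'll press its centre.

Run:
```python
from h import *
k=2
arm.servo_line(at(k,0,86),v=80); arm.servo_line(at(k,0,81),v=60)
L=press(k,0,81,19,70); print(round(arm.sense()['t'],2),[tuple(map(float,x)) for x in L],L[-1])
for n in("top","side"): cv2.imwrite(f"pics/{n}1.png",arm.camera(n)[:,:,::-1])
i=cv2.imread("pics/side1.png")[110:230,190:350]; cv2.imwrite("pics/side1c.png",cv2.resize(i,None,fx=5,fy=5,interpolation=2))
```

```text
22.12 [(80.5, 80.54, 0.7), (80.0, 79.97, 0.4), (79.5, 79.5, 0.4), (79.0, 79.38, 4.1), (78.5, 79.37, 7.4), (78.0, 79.23, 8.9), (77.5, 78.92, 10.7), (77.0, 78.51, 11.3), (76.5, 78.04, 10.0), (76.0, 77.55, 11.8), (75.5, 77.06, 10.8), (75.0, 76.55, 10.5), (74.5, 76.06, 10.8), (74.0, 75.55, 10.6), (73.5, 75.03, 11.4), (73.0, 74.6, 11.0), (72.5, 74.46, 13.6), (72.0, 74.43, 16.9), (71.5, 74.43, 19.6)] (71.5, np.float64(74.43), np.float64(19.6))
```

View pics/side1c.png

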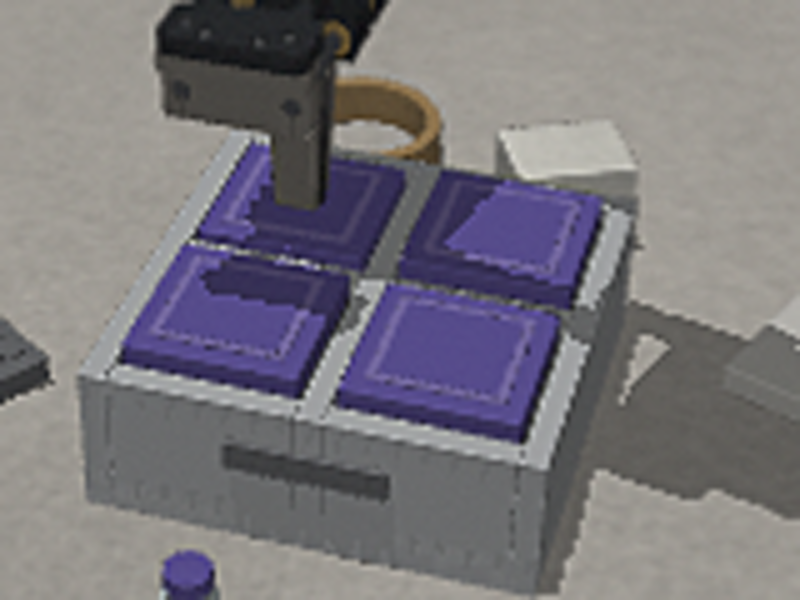

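The side crop shows the fingers at the middle of cover 2 (about (300,190)), which now sits lower than its neighbours; nothing else has moved. The tip travelled 79.4 to 74.4 mm and then stopped hard. A quick edge check will show whether it still rocks, then I'll press the centre again.

Run:
```python
from h import *
k=2
for dx in(-33,33):
    arm.servo_line(at(k,0 if dx<0 else -33,82),v=80);arm.servo_line(at(k,dx,82),v=120); arm.servo_line(at(k,dx,76),v=60)
    L=press(k,dx,76,5,71); print(dx,round(arm.sense()['t'],2),[tuple(map(float,x)) for x in L])
arm.servo_line(at(k,33,80),v=80); arm.servo_line(at(k,0,80),v=100); arm.servo_line(at(k,0,75.5),v=60)
L=press(k,0,75.5,18,70.5); arm.hold(.3); s=arm.sense(); print(round(s['t'],2),[tuple(map(float,x)) for x in L],s['contact_force'],s['ee_pos'])
for n in("top","side"): cv2.imwrite(f"pics/{n}2.png",arm.camera(n)[:,:,::-1])
```

```text
-33 24.6 [(75.5, 75.56, -0.2), (75.0, 75.0, 0.2), (74.5, 74.53, -0.3), (74.0, 74.49, 4.1), (73.5, 74.47, 8.3)]
33 27.23 [(75.5, 75.59, 0.4), (75.0, 74.95, -0.3), (74.5, 74.56, 1.6), (74.0, 74.51, 3.9), (73.5, 74.48, 7.6)]
30.68 [(75.0, 75.02, 0.7), (74.5, 74.55, 1.0), (74.0, 74.54, 5.2), (73.5, 74.5, 7.9), (73.0, 74.48, 11.3), (72.5, 74.48, 14.1), (72.0, 74.47, 17.1), (71.5, 74.45, 19.9)] [-7.99641936  4.01928973 20.13377975] [ 578.7292301  -134.04247751  162.44732969]
```

Both edges are firm at the same height (74.5 mm), so the cover is level and seated, and it is now held at about 20 N.

Run:
```python
from bench import arm
arm.hand_in()
```

```text
the job is handed in; nothing more can be done
```

The unseated cover was cover_2 (far right). I pushed it down onto its seal and handed the job in at about 31 s, with the closed fingertips still pressing its middle at about 20 N.

- **Finding it:** I pressed one edge of each cover. Covers 1, 3 and 4 were firm at tip heights of 79.0, 78.4 and 78.3 mm. Cover_2's edge sank from 79 to 76 mm at about 1 N.
- **Seating it:** Pressed in the middle, cover_2 slid down from 79.4 to 74.4 mm at about 11 N, a little below the 12–15 N stated. It then stopped hard.
- **Last checks:** Pressing two opposite edges of cover_2 showed both firm at 74.5 mm, so it is level and no longer rocks along that direction; I did not press the other two edges.
- **Height disagreement:** The stop reads 0.4–0.5 mm above the nominal 74.0 mm for a seated top. I put this down to an offset in the robot's height reading, since the first contact also read 0.2 mm above the highest possible cover.
- **Beside the carrier:** Nothing there was touched by the arm. I saved final pictures but did not view them. The side crop taken during the first push showed the carton and tape in place and part of one vial, with the other vial out of frame.

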